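Latch the drop bar over the spare air cylinder

ROBOT

A 6-joint arm with a two-finger parallel gripper is mounted at the origin on the work surface. World frame = base frame: x ahead of the robot, y to its left, z up, the work surface at z = 0. Lengths are in m, angles in rad, forces in N, time in s.
With the tool pointing down it reaches from about 0.35 to 0.975 m from the base axis. Payload 7.1 kg.
Tool frame: the origin (TCP) lies midway between the tips of the shut fingers; the grasp point (between the pads) lies 19 mm behind it (robot.hold_point_z is the distance from the TCP to the grasp point, in m); z points along the fingers, y is the direction in which the jaws open and shut (so a half turn about z gives the same grasp; the last joint's range is limited). The gripper opens to 88 mm and grips with 3 to 60 N. Pads are 20 mm wide; open, the fingers measure 115 mm over their backs; the gripper's body (75 mm by 178 mm) begins 61 mm behind the grasp point.
Start: joints at [-1.24, 0.423, 1.63, -0, 1.089, -0.019], TCP at [0.214, -0.587, 0.223] pointing down, gripper open.
Joint ranges: [-3, 3], [-0.9, 2.11], [0.09, 2.58], [-1.31, 4.45], [0.11, 2.69], [-2.54, 2.54]. Speed limits (rad/s): [2.39, 2.39, 3.01, 3.14, 3.14, 3.14].

INTERFACE

Orientations are given as a unit quaternion [x, y, z, w].
In Python, from workcell import sensors, vision, robot gives the robot as it stands.
- The arm moves only by the tool carry_out, never from a script. Its arguments are lists of equal length, an entry for each row: "translation": the shift along the world's x, y, z in cm, a list of three; "roll": the turn about the world's z in rad. A call has 1 to 20 rows; each row shifts and turns the commanded pose from where the row before left it; what a row does not reach is not made up. A row lasts 1/10 s, in which the tool goes at most 50 mm and 8.59 degrees, less where a joint would pass 70% of its speed; a pose out of reach is approached as far as the arm can. A call is refused whole if a number of a shift passes 5 or a number of a turn 0.15, either way. A call with a gripper value outside its range is refused whole. "jaw" is the finger opening in cm, from 0 to 8.78, set as the call begins (left out, the last holds). The fingers move at their own pace and stop on an object; the grip force is fixed at half the most. Time passes only in rows, so rows that do not move let the fingers close. It gives the time, the measured TCP pose, the force and the opening at its end, in the units of the state.
- sensors.observe(): the state, without advancing time (a new reading comes with each control period).
- vision.camera(name): name is "scene" or "top" or "wrist"; returns a dict with "pixels" (420x560x3 uint8, red, green, blue), "mtx" (3x3 intrinsics, pixels), "xyz" and "rotation" of the camera in the world; the wrist camera has in their place "mount" (4x4, takes a point from camera to tool coordinates, whose origin is the TCP and whose axes are the flange's). Camera axes: x right, y down, z forward; pixel columns grow to the right and rows downward; lengths in m; the calibration is good to about 2 mm. A picture is of the moment at which its call begins: read the wrist's pose just before it. There is no depth.
- robot.sign_off(): hands the job in, once; it reports no verdict.
The state is a dict: "time_s": time; "joint_positions": joint angles; "dq": joint speeds; "tau": joint torques, N m; "eef_pos": TCP position; "tcp_rot": TCP orientation; "force": force on the tool from outside, world axes, zero at the start; "moment": the same for the moment, N m; "grip_width": finger opening in m.
Only numpy, scipy, OpenCV 4.12 (cv2) and the standard library are available. Lean on these libraries where they do the work, as an engineer would, in place of code of your own. Each camera call takes 0.05 s, during which the arm holds its last target. There are 200 camera calls.

TASK

Two identical table stands have their steel retaining bars swung open, but only one stand has an air cylinder lying in it. Take that stand's bar by its ball knob, lift it over the low lip of the keeper, swing it across the cylinder and let it drop fully into the keeper's notch. Leave the empty stand's bar as it is.

Things in the scene. Friction and masses are not known exactly. Their poses are not given: they have to be found in the camera images.
- stand_pivot (a point): Pivot of the bar on the cylinder's stand (fixed), on the bar's axis, 118 mm above the table. The steel bar (16 wide, 12 mm high, 0.17 to 0.35 kg) turns about this vertical post (light friction, stays where left); its free end lifts up to 0.7 rad about a level axis here and falls back to level by its weight. Axes: the stand's, z up, x away from the robot, within 0.25 rad of the world's.
- stand_notch (a point): Middle of the notch in that stand's keeper, where the latched bar's axis lies: 165 mm from the pivot along the stand's -y, same height (118 mm) and axes. Notch 40 mm wide in x, 20 mm long in y, open above. Its low lip (on -x, 15 mm thick) tops out 140 mm, its back stop (on +x, 15 mm thick) 160 mm above the table; the level bar's underside is at 112 mm, 2 mm above the notch's floor.
- stand_knob (a point): Centre of the black ball knob, 28 mm diameter, on a 12 mm stem on that stand's bar: 215 mm along the bar from the pivot (beyond the keeper), 51 mm above the bar's axis, so 169 mm above the table with the bar level. At the start the bar is level, swung 0.35 to 0.65 rad open from the notch towards -x. The cylinder's top is 10 mm below the bar.
- spare_knob (a point): Centre of the same ball knob on the bar of the other, empty stand (identical, bar also swung open). Leave it alone.

How it is judged:
By the outcome, as a careful person would: the job done as asked, in the order asked, and still so for the second after the job is handed in, with the robot touching nothing.
It also fails if it takes over 35 s, if anything falls off the work surface, if the arm or the gripper's body presses on something with over 40 N, if the wrist force passes 120 N, or if a joint passes its speed limit or range.

## Working session

There is one attempt and no reset: what is moved stays moved. The work goes in short steps, Python scripts to look and compute and a tool call to move; the robot and the scene stay as the last step left them, time stands still between calls to the robot, and variables do not carry over. Pictures are saved under pics/ and viewed, about 8 in all and at most 12, crops included, and the job is handed in when it is done.

Besides the shell and the picture viewer there is one more tool, called after "Emit:" by a JSON object that holds its "fn" and its "kwargs". carry_out: Moves the arm, as the interface text tells. Its arguments: {"type":"object","properties":{"translation":{"type":"array","items":{"type":"array","items":{"type":"number"}}},"roll":{"type":"array","items":{"type":"number"}},"jaw":{"type":"number"}},"required":["translation","roll"]}

```bash
mkdir -p pics
cat > h.py <<'E'
import numpy as np, cv2, json
from workcell import sensors, vision, robot
def shot(n,f):
    c=vision.camera(n); cv2.imwrite('pics/'+f,c['pixels'][:,:,::-1]); np.savez('pics/'+f[:-4]+'.npz',**{k:np.array(v) for k,v in c.items()}); return c
def ray(c,u,v):
    K=np.array(c['mtx']); R=np.array(c['rotation']); d=R@np.linalg.inv(K)@np.array([u,v,1.]); return np.array(c['xyz']),d/np.linalg.norm(d)
def plane(c,u,v,z):
    o,d=ray(c,u,v); return o+d*(z-o[2])/d[2]
def tri(c1,p1,c2,p2):
    o1,d1=ray(c1,*p1);o2,d2=ray(c2,*p2)
    s,_,_,_=np.linalg.lstsq(np.stack([d1,-d2],1),o2-o1,rcond=None)
    a=o1+d1*s[0];b=o2+d2*s[1]; return (a+b)/2,np.linalg.norm(a-b)
E
python3 - <<'E'
from h import *
a=shot('top','t0.png');b=shot('scene','s0.png')
for c in(a,b):print(c['xyz'],np.array(c['rotation']).round(3).tolist(),c['mtx'])
print(sensors.observe()['time_s'])
E
```

```text
[0.40898214 0.0618039  1.18591073] [0.704, -0.704, 0.076, -0.055] [[415.38361726   0.         269.55930252]
 [  0.         415.38361726 205.33846695]
 [  0.           0.           1.        ]]
[1.23810793 0.45850163 1.01768763] [0.449, 0.815, -0.322, -0.175] [[448.57148567   0.         268.88188001]
 [  0.         448.57148567 208.75938858]
 [  0.           0.           1.        ]]
0.1
```

View pics/t0.png

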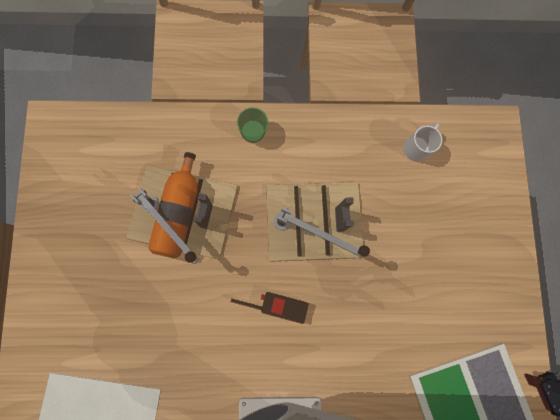

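View pics/s0.png

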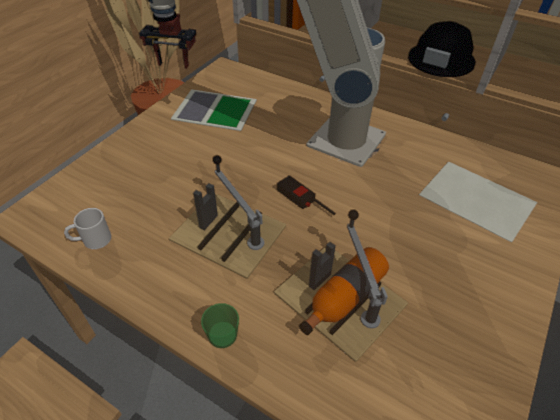

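The top view shows the cylinder's stand on the left: pivot (139,198), knob (191,257), keeper (203,211). The empty stand is in the middle, with its knob at (364,251). In the scene view the target knob is at (353,215). `rotation` is a quaternion, so I'll adapt for that.

```bash
sed -i "s/R=np.array(c\['rotation'\])/R=Rot.from_quat(c['rotation']).as_matrix()/; 2a from scipy.spatial.transform import Rotation as Rot" h.py
python3 - <<'E'
from h import *
a=dict(np.load('pics/t0.npz'));b=dict(np.load('pics/s0.npz'))
def blob(c,u,v,r=11):
    g=c['pixels'][v-r:v+r+1,u-r:u+r+1].max(2); n,l,s,ce=cv2.connectedComponentsWithStats((g<45).astype(np.uint8))
    i=1+np.argmax(s[1:,4]); print(s[i]); return ce[i]+[u-r,v-r]
p=blob(a,191,257);q=blob(b,353,215);print(p,q)
k,e=tri(a,p,b,q);print('knob',k,e,plane(a,*p,.169),plane(b,*q,.169))
# pivot top
print('piv top ray z.124',plane(a,139,197,.124),plane(b,377,297,.124))
print('keeper backstop',plane(a,206,197,.16),'lip',plane(a,201,222,.14), plane(a,203,211,.15))
# board corners (z~0.012)
for c in [(150,165),(239,185),(129,240),(219,255)]:print(plane(a,*c,.012))
im=cv2.resize(a['pixels'][150:280,110:260,::-1],None,fx=5,fy=4.6,interpolation=cv2.INTER_CUBIC)
cv2.imwrite('pics/t0c.png',im[:600])
print(sensors.observe()['tcp_rot'],robot.hold_point_z)
E
```

```text
Traceback (most recent call last):
ValueError: attempt to get argmax of an empty sequence
```

Run:
```python
from h import *
a=dict(np.load('pics/t0.npz'));b=dict(np.load('pics/s0.npz'))
def blob(c,u,v,r=9):
    g=c['pixels'][v-r:v+r+1,u-r:u+r+1].max(2); t=int(g.min())+28; print('min',g.min())
    n,l,s,ce=cv2.connectedComponentsWithStats((g<t).astype(np.uint8))
    i=1+np.argmax(s[1:,4]); print(s[i]); return ce[i]+[u-r,v-r]
p=blob(a,191,257);q=blob(b,353,215);print(p,q)
k,e=tri(a,p,b,q);print('knob',k,e,plane(a,*p,.169),plane(b,*q,.169))
print('piv top ray z.124',plane(a,139,197,.124),plane(b,377,297,.124))
print('keeper backstop',plane(a,206,197,.16),'lip',plane(a,201,222,.14), plane(a,203,211,.15))
for c in [(150,165),(239,185),(129,240),(219,255)]:print(plane(a,*c,.012))
im=cv2.resize(a['pixels'][150:280,110:260,::-1],None,fx=5,fy=4.6,interpolation=cv2.INTER_CUBIC)
cv2.imwrite('pics/t0c.png',im[:600])
print(sensors.observe()['tcp_rot'],robot.hold_point_z)
```

```text
min 55
[ 3  3 11 11 94]
min 34
[ 5  4  9 15 93]
[190.13829787 256.45744681] [352.58064516 215.98924731]
knob [0.47433322 0.22428149 0.16334394] 0.0013615749100447626 [0.47369904 0.22400774 0.169     ] [0.47973856 0.22524253 0.169     ]
piv top ray z.124 [0.62966224 0.36783281 0.124     ] [0.63845602 0.36778489 0.124     ]
keeper backstop [0.6227952  0.19065471 0.16      ] lip [0.56228138 0.20411227 0.14      ] [0.58881928 0.19851444 0.15      ]
[0.74797603 0.37367337 0.012     ]
[0.6894971  0.11494497 0.012     ]
[0.52969571 0.42111687 0.012     ]
[0.48770467 0.16868407 0.012     ]
[ 9.84741124e-01  1.74024393e-01 -1.10845060e-04 -6.45320468e-04] 0.0187
```

View pics/t0c.png

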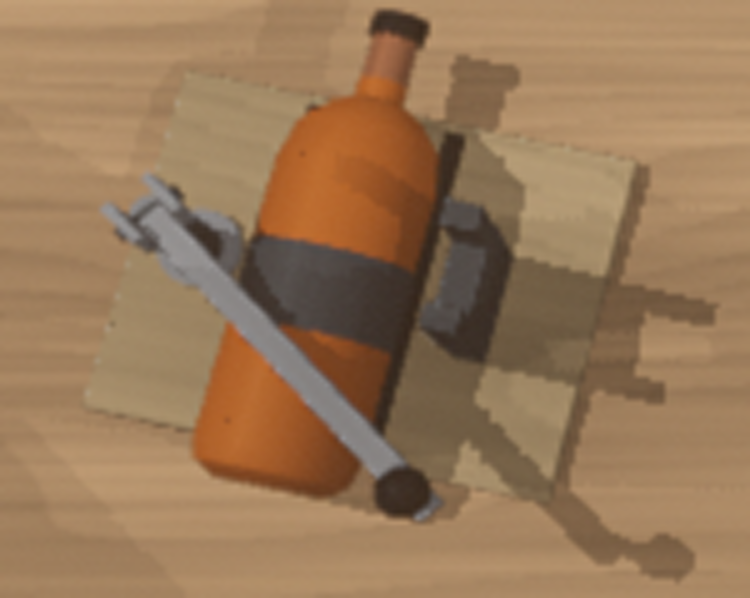

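The crop agrees. Pivot is about (0.630, 0.368), notch mid (0.594, 0.206), knob (0.474, 0.224) and stand yaw about -0.215, and the 165 and 215 mm spacings check out within 3 mm. The bar is about 0.61 rad open. Moving above the knob with the jaws across the bar.

Emit:
{"fn": "carry_out", "kwargs": {"translation": [[0,0,4],[0,0,4],[2.6,4,0],[2.6,4,0],[2.6,4,0],[2.6,4,0],[2.6,4,0],[2.6,4,0],[2.6,4,0],[2.6,4,0],[2.6,4,0],[2.6,4,0],[0,4.1,0],[0,4.1,0],[0,4.1,0],[0,4.1,0],[0,4.1,0],[0,4.1,0],[0,4.1,0],[0,4.1,0]], "roll": [0.02,0.02,0.02,0.02,0.02,0.02,0.02,0.02,0.02,0.02,0.02,0.02,0.02,0.02,0.02,0.02,0.02,0.02,0.02,0.02], "jaw": 8}}

```text
time_s: 2.1
eef_pos: [0.4737, 0.1425, 0.3025]
tcp_rot: [0.93, 0.367, -0.0, 0.0]
force: [1.4, -0.7, -0.3]
grip_width: 0.0801
```

Emit:
{"fn": "carry_out", "kwargs": {"translation": [[0,4,0],[0,4,0],[0,0,0],[0,0,0]], "roll": [0,0,0,0]}}

```text
time_s: 2.5
eef_pos: [0.4737, 0.2214, 0.3021]
tcp_rot: [0.93, 0.367, -0.001, 0.0]
force: [-0.8, 0.4, -0.5]
grip_width: 0.0793
```

Run:
```python
from h import *
s=sensors.observe();c=shot('wrist','w1.png');print(s);print(np.array(c['mount']).round(4).tolist(),np.array(c['mtx']).tolist())
json.dump({k:np.array(v).tolist() for k,v in s.items()},open('pics/w1.json','w'))
```

```text
{'time_s': 2.5, 'joint_positions': array([ 4.14610250e-01,  1.83942108e-01,  1.77250121e+00, -2.90690604e-04,
        1.18634473e+00,  1.23357489e+00]), 'dq': array([-0.03439969, -0.01142102,  0.01150001, -0.00395629,  0.00314545,
       -0.00345132]), 'tau': array([  1.24035347, -41.0868752 , -29.87540424,   0.13632899,
        -0.11870046,   0.0776199 ]), 'eef_pos': array([0.47370721, 0.22140004, 0.30214952]), 'tcp_rot': array([ 9.30151566e-01,  3.67175284e-01, -5.92039051e-04,  1.57724053e-04]), 'force': array([-0.83608932,  0.40105334, -0.5145357 ]), 'moment': array([-0.04958952, -0.01236886,  0.00028103]), 'grip_width': 0.07927406265824441}
[[-0.0001, -0.9549, -0.2968, 0.0816], [1.0, 0.0, -0.0005, 0.0001], [0.0005, -0.2968, 0.9549, -0.162], [0.0, 0.0, 0.0, 1.0]] [[371.08792544717954, 0.0, 286.6551072589028], [0.0, 371.08792544717954, 213.35513359415543], [0.0, 0.0, 1.0]]
```

View pics/w1.png

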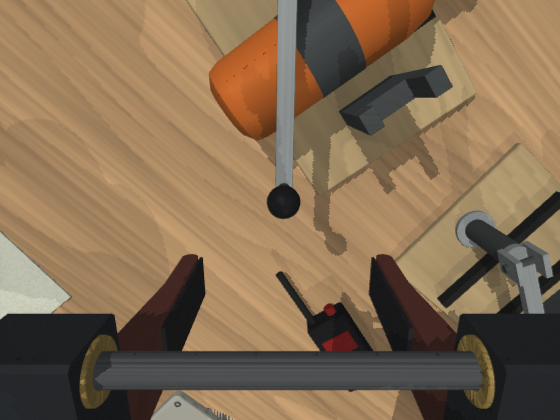

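The wrist view shows the ball at (284,201), the bar running straight up the image so the jaws are well aligned, and the keeper at (360,120) for the lip and (440,80) for the stop.

```bash
cat >> h.py <<'E'
def wcam(c,s):
    M=np.array(c['mount']);R=Rot.from_quat(s['tcp_rot']).as_matrix()
    return dict(mtx=c['mtx'],xyz=R@M[:3,3]+np.array(s['eef_pos']),rotation=Rot.from_matrix(R@M[:3,:3]).as_quat())
E
python3 - <<'E'
from h import *
w=dict(np.load('pics/w1.npz'));s=json.load(open('pics/w1.json'));c=wcam(w,s);a=dict(np.load('pics/t0.npz'))
m=(w['pixels'][175:225,255:315].max(2)<40).astype(np.uint8)
n,l,st,ce=cv2.connectedComponentsWithStats(m);i=1+np.argmax(st[1:,4]);p=ce[i]+[255,175];print(p,st[i])
print('knob',plane(c,*p,.169),tri(c,p,a,(190.1,256.5)))
print('bar top', plane(c,284.5,180,.124),plane(c,286.5,5,.124))
print('lip top',plane(c,*(357,111),.14),'stop top',plane(c,*(434,74),.16))
E
```

```text
[283.35591133 201.38423645] [ 13  10  32  33 812]
knob [0.47180673 0.22344649 0.169     ] (array([0.47297525, 0.22381749, 0.17271053]), np.float64(0.0009919697020170197))
bar top [0.47828767 0.22857678 0.124     ] [0.58596815 0.32667179 0.124     ]
lip top [0.56591314 0.22663403 0.14      ] stop top [0.62326464 0.20640989 0.16      ]
```

Emit:
{"fn": "carry_out", "kwargs": {"translation": [[-0.1,0.2,-3],[0,0,-3],[0,0,-3],[0,0,-2.5],[0,0,-2],[0,0,-1.6],[0,0,0],[0,0,0]], "roll": [0,0,0,0,0,0,0,0]}}

```text
time_s: 3.35
eef_pos: [0.4734, 0.2219, 0.1519]
tcp_rot: [0.931, 0.365, -0.0, 0.0]
force: [-0.0, -0.2, -0.5]
grip_width: 0.0796
```

Emit:
{"fn": "carry_out", "kwargs": {"translation": [[0,0,0],[0,0,0],[0,0,0],[0,0,0],[0,0,0],[0,0,0],[0,0,0],[0,0,0],[0,0,0],[0,0,0]], "roll": [0,0,0,0,0,0,0,0,0,0], "jaw": 1.5}}

```text
time_s: 4.35
eef_pos: [0.4732, 0.2229, 0.1516]
tcp_rot: [0.931, 0.366, -0.0, -0.0]
force: [-0.4, 1.2, 0.0]
grip_width: 0.0268
```

Emit:
{"fn": "carry_out", "kwargs": {"translation": [[0.19,0.17,0.96],[0.22,0.2,0.95],[0.25,0.23,0.94],[0.27,0.25,0.92],[0.31,0.28,0.9],[0.34,0.31,0.88],[0.24,0.22,0.57],[0,0,0],[0,0,0]], "roll": [0,0,0,0,0,0,0,0,0]}}

```text
time_s: 5.25
eef_pos: [0.4912, 0.2393, 0.2127]
tcp_rot: [0.931, 0.366, -0.0, 0.0]
force: [-1.7, -2.4, -0.1]
grip_width: 0.0263
```

Run:
```python
from h import *
s=sensors.observe();c=shot('scene','s2.png');print(s['eef_pos'],s['force'],s['moment'])
cv2.imwrite('pics/s2c.png',cv2.resize(c['pixels'][140:350,250:430,::-1],None,fx=2.8,fy=2.8,interpolation=cv2.INTER_CUBIC))
```

```text
[0.4911664  0.23933349 0.21268139] [-1.66878263 -2.42583243 -0.06089454] [-0.32122586  0.37222176  0.00841448]
```

View pics/s2c.png

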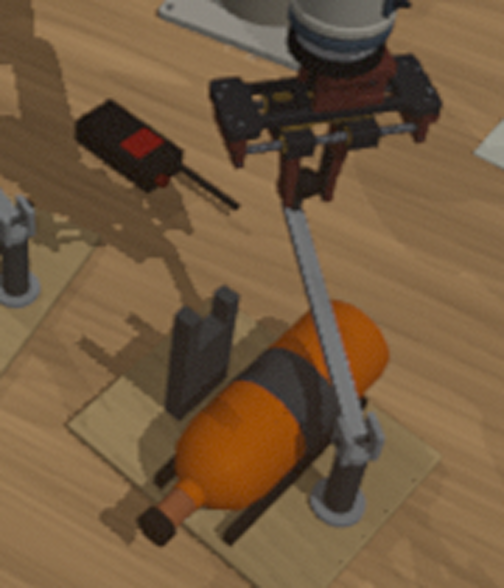

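Run:
```python
from h import *
s=sensors.observe();P=np.array([.630,.3675]);d=np.array(s['eef_pos'][:2])-P;print(np.linalg.norm(d),np.arctan2(d[1],d[0]))
r=np.linalg.norm(d);a0=np.arctan2(d[1],d[0]);a=np.linspace(a0,-1.785,13);p=100*(P+r*np.c_[np.cos(a),np.sin(a)]);print((a[1]-a[0]).round(3),np.diff(p.round(2),axis=0).round(2).tolist())
```

```text
0.18905884619814392 -2.3962395558748604
0.051 [[0.67, -0.69], [0.7, -0.66], [0.74, -0.62], [0.77, -0.58], [0.8, -0.54], [0.82, -0.5], [0.85, -0.46], [0.87, -0.41], [0.89, -0.37], [0.9, -0.32], [0.93, -0.28], [0.93, -0.22]]
```

Emit:
{"fn": "carry_out", "kwargs": {"translation": [[0.67,-0.69,0],[0.7,-0.66,0],[0.74,-0.62,0],[0.77,-0.58,0],[0.8,-0.54,0],[0.82,-0.5,0],[0.85,-0.46,0],[0.87,-0.41,0],[0.89,-0.37,0],[0.9,-0.32,0],[0.93,-0.28,0],[0.93,-0.22,0],[0,0,0],[0,0,0],[0,0,0]], "roll": [0.051,0.051,0.051,0.051,0.051,0.051,0.051,0.051,0.051,0.051,0.051,0.051,0,0,0]}}

```text
time_s: 6.8
eef_pos: [0.5903, 0.1817, 0.2124]
tcp_rot: [0.777, 0.629, -0.001, 0.001]
force: [-1.8, -6.0, -0.2]
grip_width: 0.0264
```

Run:
```python
from h import *
s=sensors.observe();print(s['eef_pos'],s['force'],s['moment'],s['grip_width'])
w=vision.camera('wrist')['pixels'];c=shot('scene','s3.png');
A=cv2.resize(w[:,:,::-1],(800,600))[:330];B=cv2.resize(c['pixels'][180:350,240:430,::-1],(302,270));
C=cv2.resize(dict(shot('top','t3.png'))['pixels'][150:280,110:260,::-1],(312,270));I=np.zeros((600,800,3),np.uint8);I[:330]=A;I[330:,:302]=B;I[330:,320:632]=C
cv2.imwrite('pics/m3.png',I)
```

```text
[0.59026952 0.18168214 0.21243712] [-1.81594691 -5.97178614 -0.24188807] [-1.06078081  0.13253791  0.02315177] 0.026403121577231438
```

View pics/m3.png

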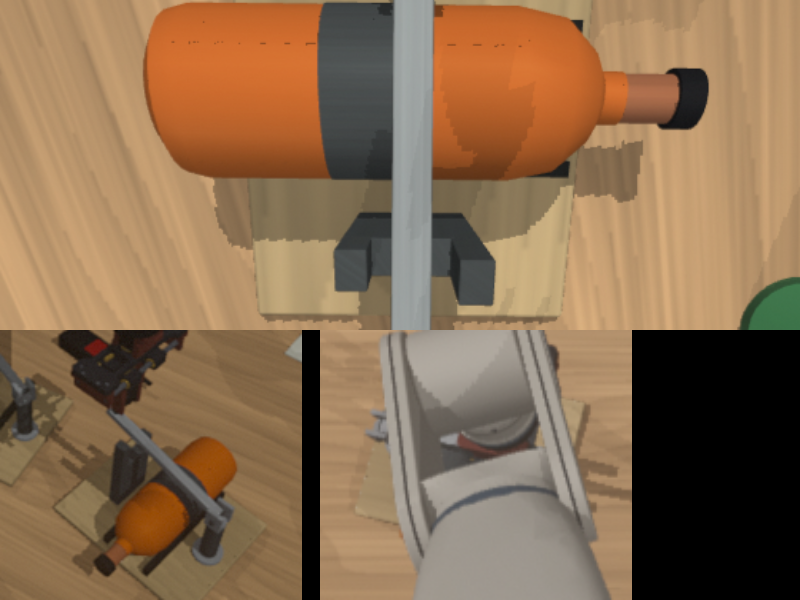

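The wrist view shows the bar (centre at column 412) centred between the keeper's lip and stop (inner edges 372 and 460). The scene view shows it raised above the keeper. Lowering it.

Emit:
{"fn": "carry_out", "kwargs": {"translation": [[-0.07,-0.42,-0.57],[-0.1,-0.45,-0.88],[-0.09,-0.41,-0.9],[-0.08,-0.36,-0.92],[-0.07,-0.33,-0.94],[-0.06,-0.29,-0.95],[-0.05,-0.24,-0.9],[0,0,0],[0,0,0],[0,0,0]], "roll": [0,0,0,0,0,0,0,0,0,0]}}

```text
time_s: 7.95
eef_pos: [0.5852, 0.1581, 0.1527]
tcp_rot: [0.777, 0.63, 0.0, 0.0]
force: [0.5, 1.3, -0.3]
grip_width: 0.0268
```

Run:
```python
from h import *
s=sensors.observe();print(s['eef_pos'],s['force'],s['moment'],s['grip_width'])
w=vision.camera('wrist')['pixels'];c=shot('scene','s4.png');
A=cv2.resize(w[:,:,::-1],(800,600))[:330];B=cv2.resize(c['pixels'][180:350,240:430,::-1],(302,270));
I=np.zeros((600,800,3),np.uint8);I[:330]=A;I[330:,:302]=B
cv2.imwrite('pics/m4.png',I)
```

```text
[0.58517749 0.1580964  0.15274955] [ 0.50060457  1.32405826 -0.32098814] [ 0.39896594 -0.07384331 -0.01734111] 0.026788491423887464
```

View pics/m4.png

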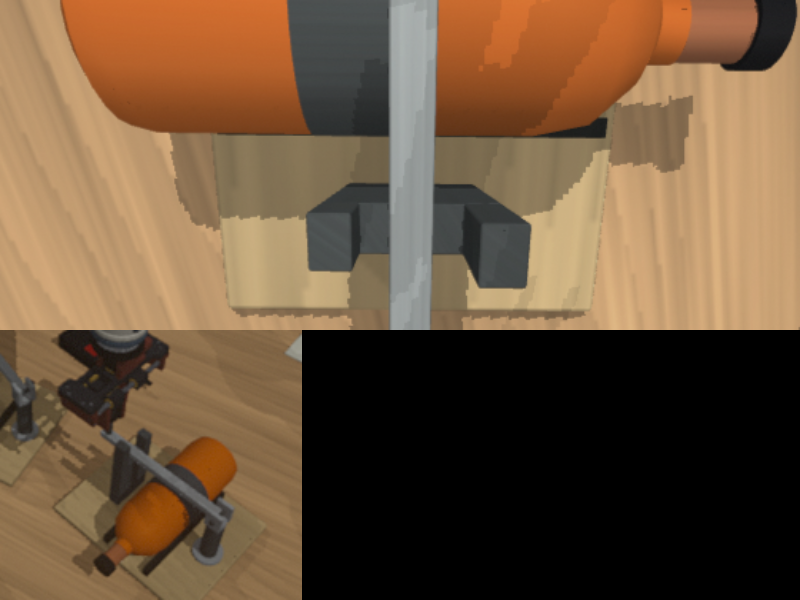

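The bar sits between the lip (right edge 358) and the stop (left edge 465). Releasing, then going straight up.

Emit:
{"fn": "carry_out", "kwargs": {"translation": [[0,0,0],[0,0,0],[0,0,0],[0,0,0],[0,0,0],[0,0,0],[0,0,0],[0,0,0]], "roll": [0,0,0,0,0,0,0,0], "jaw": 6.5}}

```text
time_s: 8.85
eef_pos: [0.5849, 0.1579, 0.1523]
tcp_rot: [0.777, 0.63, -0.0, 0.0]
force: [0.6, -0.2, -0.2]
grip_width: 0.065
```

Emit:
{"fn": "carry_out", "kwargs": {"translation": [[0,0,1],[0,0,2],[0,0,3],[0,0,3],[0,0,3],[0,-3,3],[-2,-3,0],[-3,-3,0],[-3,-3,0],[-3,-3,0],[-3,-3,0],[-3,-3,0],[0,0,0],[0,0,0],[0,0,0]], "roll": [0,0,0,0,0,0,0,0,0,0,0,0,0,0,0]}}

```text
time_s: 10.35
eef_pos: [0.4158, -0.0517, 0.3029]
tcp_rot: [0.777, 0.63, 0.001, 0.0]
force: [0.5, -0.0, 0.1]
grip_width: 0.0651
```

Run:
```python
from h import *
s=sensors.observe();print(s['time_s'],s['eef_pos'],s['force'],s['grip_width'])
a=shot('top','t5.png');c=shot('scene','s5.png')
I=np.zeros((600,800,3),np.uint8);I[:,:]=0
I[:400,:400]=cv2.resize(c['pixels'][170:360,240:430,::-1],(400,400),interpolation=cv2.INTER_CUBIC)
I[:400,400:]=cv2.resize(a['pixels'][140:290,110:260,::-1],(400,400),interpolation=cv2.INTER_CUBIC)
I[400:,:267]=cv2.resize(a['pixels'][:,:,::-1],(267,200))
cv2.imwrite('pics/m5.png',I)
```

```text
10.35 [ 0.41576655 -0.05173457  0.30292393] [ 0.45049014 -0.00771791  0.07509901] 0.06508335410356952
```

View pics/m5.png

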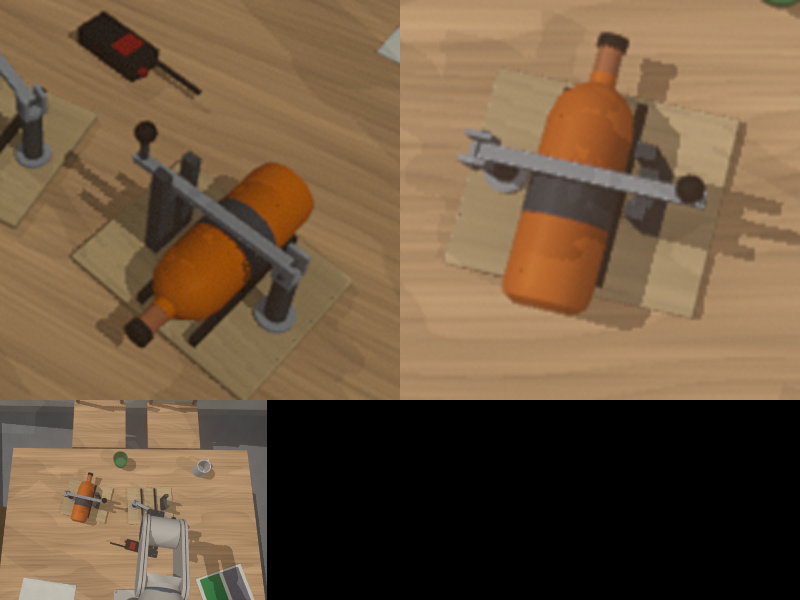

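The bar lies across the cylinder in the keeper. Next a quick check of the knob height and that the spare bar hasn't moved, then I'll hand in.

Run:
```python
from h import *
a=dict(np.load('pics/t5.npz'));b=dict(np.load('pics/s5.npz'));b0=dict(np.load('pics/s0.npz'))
def blob(c,u,v,r=9):
    g=c['pixels'][v-r:v+r+1,u-r:u+r+1].max(2); t=int(g.min())+28
    n,l,s,ce=cv2.connectedComponentsWithStats((g<t).astype(np.uint8));i=1+np.argmax(s[1:,4]); print(s[i]); return ce[i]+[u-r,v-r]
p=blob(a,218,210);q=blob(b,309,233,7);k,e=tri(a,p,b,q);print('knob',k,e,'dist',np.linalg.norm(k[:2]-[.630,.3675]))
print('spare knob',blob(b0,217,160,7),blob(b,217,160,7), np.abs(b0['pixels'][150:245,180:262].astype(int)-b['pixels'][150:245,180:262]).max(2).__gt__(60).mean())
```

```text
[ 5  5 10 11 89]
[ 2  2 11 13 90]
knob [0.58689052 0.15782975 0.16625923] 0.0006585209644797969 dist 0.21405615908534723
[ 3  3  8 12 59]
[ 3  3  8 12 65]
spare knob [216.69491525 160.28813559] [216.61538462 160.12307692] 0.0
```

```bash
python3 -c "
from workcell import robot;print(robot.sign_off())"
```

```text
the job is handed in; nothing more can be done
None
```

The bar on the cylinder's stand is latched. I gripped it by its knob, raised it over the lip, swung it about 0.61 rad across the cylinder and lowered it into the notch. I then released it and moved the arm clear, about 10.5 s in all, and handed the job in.

- **Latched bar:** the knob measures (0.587, 0.158, 0.166) m. It is 214 mm from the pivot against 215 mm expected. Its height is 3 mm under the nominal 169 mm, within what the camera method showed for the level bar at the start (163 mm). In the last close wrist view, just before release, the bar lay between the lip and the back stop.
- **Forces:** the readings I took stayed at about 6 N or less.
- **Empty stand:** its bar has not moved; its knob is within 0.2 pixel of where it started.

No check failed.

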